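# Open a moisture analyser and tare its empty pan

### The job

Make the moisture analyser ready for the next dough sample: press its blue release tab so that the heating lid springs up, push the lid all the way back until it stays open on its stop, and then, with the lid open, press the yellow tare key and let it come up again. Do not let the lid slam on its stop, leave the sample pan lying in its seat, do not press the red stop key, and do not shift or pick up any of the things lying around.

Things in the scene. Friction and masses are not known exactly. Their poses are not given: they have to be found in the camera images.
- analyser: white moisture analyser, fixed. Origin: centre of its underside, on the table; x to its back (its front with the tab looks to -x), y to its left, z up. Housing 150 mm (x) by 240 mm (y). Chamber with lid: y -30 to 120 mm, rim 76 mm up, open well inside. Key console: y -120 to -32 mm, top 71 mm up, with a sloping display on it at x 0 to 70 mm, up to 98 mm high
- lid (a joint): angle of the grey heating lid, rad: 0 shut and latched, 1.9 fully open on its stop, leaning back. Freed by the tab, a sprung pin lifts it to about 0.42, where it rests. Then it must be pushed (2 to 4 N level at its front edge); let go before upright (1.57) it falls back on the pin, past upright it sinks back on its stop by its own weight and stays
- lid_edge (a point): middle of the lid's lower front edge, 152 mm from the hinge line; moves with the lid. The edge is 152 mm long (y), the lid a slab 26 mm thick above it. A steel lug 36 mm wide juts 7 mm in front, 3 mm above the edge. 76 mm above the table when shut, about 138 sprung up, 230 upright. Fingers can stand in front of it and push it back and up
- lid_hinge (a point): fixed point on the lid's hinge line, in the middle of the lid's width, 80 mm above the table; axes as the analyser's. The hinge line runs along y
- tab (a joint): angle of the blue release tab in rad: 0 at rest, 0.30 pressed right down; the hook lets the lid go at about 0.17. A spring returns it; it takes 3 to 4 N at tab_press to let go, 5 N at the bottom
- tab_press (a point): place to press on the blue tab's upper face, 62 mm above the table at rest. The tab is a paddle 46 mm wide (y) that juts forward: 10 mm of it in front of this point, 24 mm behind it up to the upright hook, which rises to 88 mm and swings up to 8 mm forward when pressed. Pressed straight down, the point sinks up to 9 mm
- tare_key (a joint): travel of the yellow tare key in m: 0 up, 0.004 fully down (about 4 N; counts as pressed from 0.0025); springs back
- tare_key_top (a point): centre of the top of the yellow tare key, 20 x 20 mm, 76 mm above the table, 5 mm proud of the console; pressed straight down
- stop_key (a joint): travel of the red stop key in m: 0 up, 0.004 down (about 4 N). Not to be pressed
- stop_key_top (a point): centre of the top of the red stop key, 20 x 20 mm, 45 mm to the right (-y of the analyser) of the yellow one, same height
- sample_pan: the loose round aluminium sample pan, 84 mm across, 9 mm high, 20 g, lying on its seat inside the chamber. Origin: centre of its underside
- pan_seat (a point): centre of the pan's seat in the chamber, 52 mm above the table
- small_bowl: loose pale metal bowl, 133 mm across, 46 mm high, to the left of the analyser. Origin: centre of its underside
- ring_cutter: loose metal ring cutter, 48 mm across, 34 mm high, in front of the bowl. Origin: centre of its underside
- marker_pen: loose red and white marker pen, 135 mm long (along its y), 17 mm thick, lying on the table to the right of the analyser. Origin: centre of its underside
- sample_ball: loose greenish dough ball, the next sample, 38 mm across, 25 mm high, lying on the table to the right of the analyser. Origin: centre of its underside

How it is judged:
On the way, in this order (a step that is already met when the one before it is completed fails the run):
1. the blue release tab is pressed down (value of joint tab above 0.1 rad).
2. the lid has sprung up from its latch (value of joint lid above 0.3 rad), for 0.1 s.
3. the lid is fully open (value of joint lid above 1.8 rad), for 0.2 s.
4. the yellow tare key is pressed, with the lid open (value of joint tare_key above 0.0025 m and value of joint lid above 1.8 rad), for 0.05 s.
At the end, for the whole second after the job is handed in: the lid stands fully open (over 1.80 rad of 1.9) and at rest, the tare key is up again (within 1 mm) and so is the tab, and the sample pan lies flat in its seat (within 12 mm) (value of joint lid above 1.8 rad and velocity of joint lid between -0.05 and 0.05 rad/s and value of joint tare_key below 0.001 m and value of joint tab below 0.05 rad and horizontal distance between sample_pan and pan_seat below 0.012 m and angle between sample_pan's own z axis and vertical below 0.1 rad); the robot touches nothing.
It fails at once if the red stop key is pressed, or the tare key before the lid is open (value of joint stop_key above 0.002 m or (value of joint tare_key above 0.0025 m and value of joint lid below 1.5 rad)).
It fails at once if the lid is slammed on its stop (faster than 3 rad/s once past upright) (value of joint lid above 1.57 rad and velocity of joint lid above 3 rad/s).
It fails at once if the sample pan is lifted or pushed off its seat (more than 12 mm) (distance between sample_pan and pan_seat above 0.012 m).
It fails at once if a thing lying around is pushed or picked up (moved more than 15 mm) (distance of any of small_bowl, ring_cutter, marker_pen, sample_ball from where it was at the start of the episode above 0.015 m).
It also fails if it takes over 45 s, if anything falls off the work surface, if the arm or the gripper's body presses on something with over 40 N, if the wrist force passes 120 N, or if a joint passes its speed limit or range.

### The arm

A 6-joint arm with a two-finger parallel gripper is mounted at the origin on a cart in front of the work surface, level with it; the furniture and walls round the work are solid. World frame = base frame: x ahead of the robot, y to its left, z up, the work surface at z = 0. Lengths are in m, angles in rad, forces in N, time in s.
With the tool pointing down it reaches from about 0.35 to 0.85 m from the base axis. Payload 8.1 kg.
Tool frame: the origin (TCP) lies on the centre line of the jaws, within the pads' length; the fingertips stand 11 mm ahead of it and the grasp point (between the pads) lies 8 mm behind it (tip_reach is the z of the fingertips in the tool frame, in m); z points along the fingers, y is the direction in which the jaws open and shut (so a half turn about z gives the same grasp; the last joint's range is limited). The gripper opens to 93 mm and grips with 3 to 60 N. Pads are 15 mm wide; open, the fingers measure 128 mm over their backs; the gripper's body (75 mm by 188 mm) begins 65 mm behind the grasp point.
Start: joints at [-1.384, 0.13, 1.488, -0, 1.523, -0.085], TCP at [0.161, -0.578, 0.23] pointing down, gripper open.
Joint ranges: [-2.96, 2.96], [-0.89, 2.26], [0.02, 2.5], [-1.34, 4.48], [0, 2.73], [-2.66, 2.66]. Speed limits (rad/s): [2.39, 2.39, 2.79, 3.14, 3.14, 3.14].

### API

Orientations are given as a rotation vector (axis times angle).
In Python, from plant import read_state, read_camera, camera_params, close_job, silhouettes, tip_of, tip_reach gives the robot as it stands.
- The arm moves only by the shell command python3 -m creep 'ROWS' [FORCE]. ROWS is JSON, a list of rows, each a list of 5 numbers: the shift along the tool's x, y, z in m, then the turn about the tool's z in rad, then the closure in counts, from 0 (fully open) to 255 (shut). In form: [[dx, dy, dz, twist, gripper], ...]. A call has 1 to 12 rows; each row shifts and turns the commanded pose from where the row before left it, along the tool's axes as they then stand; what a row does not reach is not made up. A row lasts 1/12 s, in which the tool goes at most 41.7 mm and 7.16 degrees, less where a joint would pass 70% of its speed; a pose out of reach is approached as far as the arm can. A call is refused whole if a number of a shift passes 0.0417 or a number of a turn 0.125, either way. A call with a gripper value outside its range is refused whole. The fingers move at their own pace and stop on an object; FORCE is the grip in N (left out, the last holds). Time passes only in rows, so rows that do not move let the fingers close. It gives the time, the measured TCP pose, the force and the opening at its end, in the units of the state.
- read_state(): the state, without advancing time (a new reading comes with each control period).
- read_camera(name): name is "scene" or "top"; returns the picture (480x640x3 uint8, red, green, blue); there is no depth.
- camera_params(name): a dict with "fov_y" (degrees; the focal length in pixels is half the picture's height over the tangent of half this angle, whatever the lens; pixels are square), "cx", "cy" (the principal point, pixels), "position" and "rotation" of the camera in the world. Camera axes: x right, y down, z forward; pixel columns grow to the right and rows downward; lengths in m; the calibration is good to about 2 mm. A picture is of the moment at which its call begins. camera_params takes no time and is no camera call.
- close_job(): hands the job in, once; it reports no verdict.
Trained networks look in the newest picture that a camera, given by its name, has taken for a name from the list of things; names that differ only in an ending like _2 or _b are one class to them, and where a whole thing is asked for, a point or a joint stands for the part that bears it (a point fixed in the world has none). Each returns a list of dicts, best first, with "confidence" (0 to 1); they miss things now and then, are a little off and sometimes report something else, mostly with a low value. They report only what shows in the picture. A call takes as long as a camera call.
- silhouettes(camera, query): "region" (480x640 bool, what is visible of it) and "pixel" ([column, row] in pixels, amid what is visible of it).
- tip_of(camera, query): "pixel" ([column, row] in pixels: a listed point, or the origin of a listed thing).
The state is a dict: "t": time; "q": joint angles; "dq": joint speeds; "joint_torque": joint torques, N m; "tool_pos": TCP position; "orientation": TCP orientation; "force": force on the tool from outside, world axes, zero at the start; "wrist_torque": the same for the moment, N m; "opening": finger opening in m.
Only numpy, scipy, OpenCV 4.12 (cv2) and the standard library are available. Lean on these libraries where they do the work, as an engineer would, in place of code of your own. Each camera call takes 0.05 s, during which the arm holds its last target.

## Working session

There is one attempt and no reset: what is moved stays moved. The work goes in short steps, Python scripts to look and compute and a shell command to move; the robot and the scene stay as the last step left them, time stands still between calls to the robot, and variables do not carry over. Pictures are saved under pics/ and viewed, and the job is handed in when it is done.

```bash
ls; mkdir -p pics; cat > h.py <<'E'
import numpy as np,cv2
from plant import *
from scipy.spatial.transform import Rotation as R
def snap(n,f):
    im=read_camera(n); cv2.imwrite('pics/'+f,im[:,:,::-1]); return im
def ray(n,p):
    c=camera_params(n); f=240/np.tan(np.radians(c['fov_y'])/2)
    d=np.array([(p[0]-c['cx'])/f,(p[1]-c['cy'])/f,1]); M=np.array(c['rotation'])
    return np.array(c['position']),M@d
def atz(n,p,z):
    o,d=ray(n,p); return o+d*(z-o[2])/d[2]
def proj(n,X):
    c=camera_params(n); f=240/np.tan(np.radians(c['fov_y'])/2)
    v=np.array(c['rotation']).T@(np.array(X)-np.array(c['position'])); return [c['cx']+f*v[0]/v[2],c['cy']+f*v[1]/v[2]]
E
python3 - <<'E'
from h import *
for n in ('scene','top'):
    snap(n,n+'0.png'); print(n,camera_params(n))
Z=dict(tab_press=.062,lid_edge=.076,tare_key_top=.076,stop_key_top=.076,lid_hinge=.08,analyser=0,small_bowl=0,ring_cutter=0,marker_pen=0,sample_ball=0)
for q,z in Z.items():
    for n in ('scene','top'):
        for r in tip_of(n,q)[:2]: print(q,n,np.round(r['pixel'],1),round(r['confidence'],2),atz(n,r['pixel'],z).round(4))
s=read_state();print(s);print(R.from_rotvec(s['orientation']).as_matrix().round(3),tip_reach)
E
```

```text
pics
scene {'fov_y': 45.21523670393671, 'cx': 314.83436047858595, 'cy': 238.3497114644499, 'position': array([-0.09715736,  0.85931976,  0.69677368]), 'rotation': array([-0.76578244,  2.34678305, -1.36689944])}
top {'fov_y': 51.872192858139115, 'cx': 320.3374809554537, 'cy': 244.08944246341025, 'position': array([ 0.43410331, -0.01795874,  0.96958686]), 'rotation': array([-2.14929508,  2.16345399, -0.17345002])}Traceback (most recent call last):
  File "<stdin>", line 7, in <module>
  File "h.py", line 11, in atz
    o,d=ray(n,p); return o+d*(z-o[2])/d[2]
                                      ~^^^
IndexError: invalid index to scalar variable.
```

Rotation is a rotvec.

```bash
sed -i "s/np.array(c\['rotation'\])/R.from_rotvec(c['rotation']).as_matrix()/" h.py
python3 - <<'E'
from h import *
Z=dict(tab_press=.062,lid_edge=.076,tare_key_top=.076,stop_key_top=.076,lid_hinge=.08,analyser=0,small_bowl=0,ring_cutter=0,marker_pen=0,sample_ball=0)
for q,z in Z.items():
    for n in ('scene','top'):
        for r in tip_of(n,q)[:2]: print(q,n,np.round(r['pixel'],1),round(r['confidence'],2),atz(n,r['pixel'],z).round(4))
s=read_state();print(s);print(R.from_rotvec(s['orientation']).as_matrix().round(3),tip_reach)
E
```

```text
tab_press scene [303.2 287.9] 0.89 [0.4734 0.1269 0.062 ]
tab_press top [230.9 291.1] 0.68 [0.4778 0.1287 0.062 ]
tab_press top [275.5 240.5] 0.55 [0.5709 0.0478 0.062 ]
lid_edge scene [287.8 272.2] 0.83 [0.5189 0.1173 0.076 ]
lid_edge top [241.  270.7] 0.65 [0.5138 0.1088 0.076 ]
lid_edge top [276.1 238.2] 0.45 [0.573  0.0457 0.076 ]
tare_key_top top [298.6 257.7] 0.46 [0.5369 0.0046 0.076 ]
stop_key_top top [319.3 263. ] 0.48 [ 0.527 -0.033  0.076]
lid_hinge scene [239.8 245.5] 0.7 [0.6635 0.1001 0.08  ]
lid_hinge top [251.9 189.9] 0.94 [0.6628 0.0904 0.08  ]
analyser scene [280.7 282.9] 0.76 [0.5802 0.0688 0.    ]
analyser top [273.8 239.1] 0.9 [0.5831 0.0556 0.    ]
small_bowl scene [195.3 319.7] 0.9 [0.6344 0.268  0.    ]
small_bowl top [294.2 259.1] 0.68 [0.5429 0.0152 0.    ]
small_bowl top [165.1 219. ] 0.58 [0.6246 0.2716 0.    ]
ring_cutter scene [243.9 338.6] 0.62 [0.5175 0.2547 0.    ]
ring_cutter top [170.1 269.8] 0.7 [0.5232 0.2582 0.    ]
ring_cutter top [272.7 239.2] 0.27 [0.5829 0.0578 0.    ]
marker_pen scene [337.1 263.3] 0.6 [ 0.5265 -0.0687  0.    ]
marker_pen to
[... 323 characters left out ...]
437102e+00,  1.30405782e-01,  1.48817338e+00,  3.16826295e-06,
        1.52298221e+00, -8.53802442e-02]), 'dq': array([ 0.00102001, -0.00034175,  0.00187348,  0.00047923,  0.00078531,
       -0.00046972]), 'joint_torque': array([-6.22821108e-05, -5.59759998e+01, -4.92061508e+01,  7.67241768e-02,
        2.26451486e-02,  2.93371812e-06]), 'tool_pos': array([ 0.16112093, -0.57798537,  0.2296464 ]), 'orientation': array([3.11259459e+00, 4.25633653e-01, 7.44657380e-06]), 'force': array([ 0.38859478, -0.15921215, -1.33689536]), 'wrist_torque': array([0.0145072 , 0.04580946, 0.00099033]), 'opening': 0.09304682848415625}
[[ 0.963  0.268  0.   ]
 [ 0.268 -0.963 -0.   ]
 [ 0.     0.    -1.   ]] 0.011
```

View pics/scene0.png

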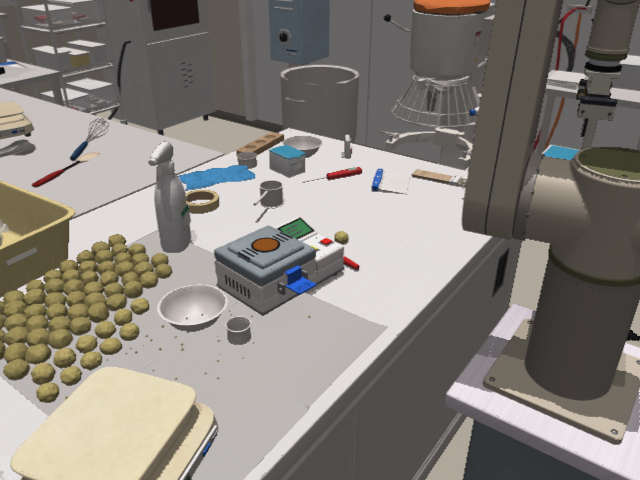

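View pics/top0.png

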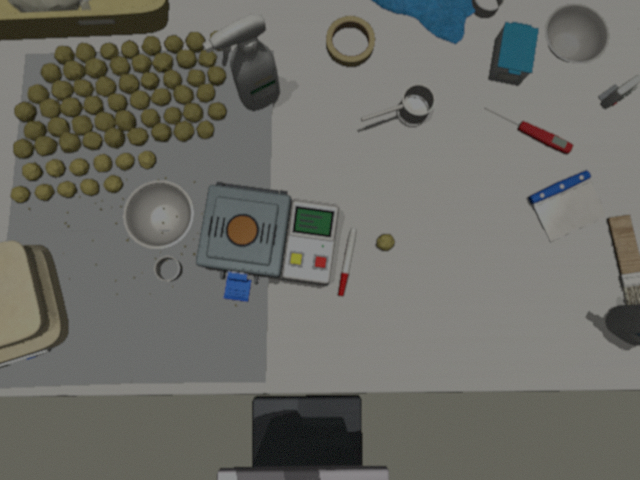

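```bash

python3 - <<'E'
from h import *
for n in ('top','scene'):
    im=cv2.imread(f'pics/{n}0.png'); hs=cv2.cvtColor(im,cv2.COLOR_BGR2HSV)
    for nm,lo,hi,z in (('y',(22,120,120),(35,255,255),.076),('r',(0,150,120),(8,255,255),.076),('b',(105,150,80),(125,255,255),.062)):
        m=cv2.inRange(hs,lo,hi); k,l,st,c=cv2.connectedComponentsWithStats(m)
        for i in range(1,k):
            if st[i][4]>40 and 190<c[i][0]<370 and 180<c[i][1]<310:
                p=c[i]; rect=cv2.minAreaRect(np.argwhere(l==i)[:,::-1].astype(np.float32)); print(n,nm,p.round(1),st[i],rect, atz(n,p,z).round(4))
im=cv2.imread('pics/top0.png')[170:310,150:400]
cv2.imwrite('pics/c1.png',cv2.resize(im,None,fx=3.2,fy=3.2,interpolation=cv2.INTER_CUBIC))
im=cv2.imread('pics/scene0.png')[210:320,200:380]
cv2.imwrite('pics/c2.png',cv2.resize(im,None,fx=4.4,fy=4.4,interpolation=cv2.INTER_CUBIC))
E
```

```text
top y [295.9 258.3] [291 253  11  11  98] ((295.75, 258.2499694824219), (10.040916442871094, 9.616652488708496), 8.130102157592773) [0.5359 0.0096 0.076 ]
top r [320.2 261.6] [316 257  10  10  85] ((320.5, 261.5), (9.0, 9.0), 90.0) [ 0.5296 -0.0347  0.076 ]
top b [237.1 287.1] [224 273  26  28 555] ((237.26995849609375, 286.6099853515625), (23.617366790771484, 25.173004150390625), 8.130102157592773) [0.4851 0.1175 0.062 ]
scene r [350.  261.9] [343 257  16  11  64] ((349.9811706542969, 261.9339599609375), (16.997501373291016, 4.1765289306640625), 29.05460548400879) [0.4402 0.0126 0.076 ]
scene b [298.  281.1] [285 265  32  29 422] ((297.03668212890625, 280.78900146484375), (30.7557430267334, 23.216732025146484), 46.7357063293457) [0.496  0.1142 0.062 ]
```

View pics/c1.png

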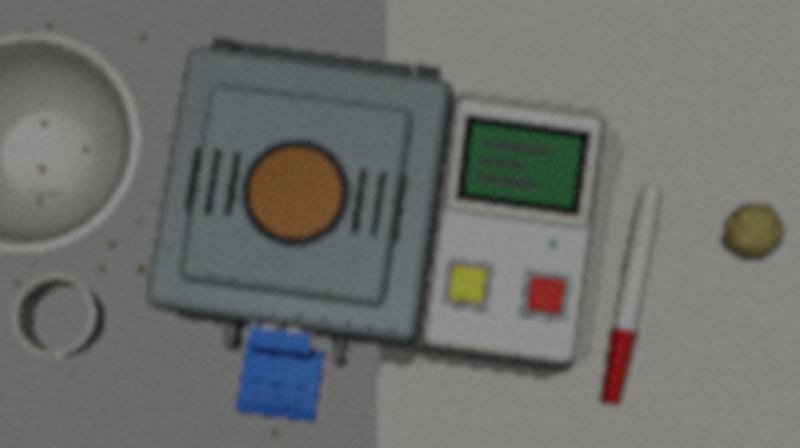

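View pics/c2.png

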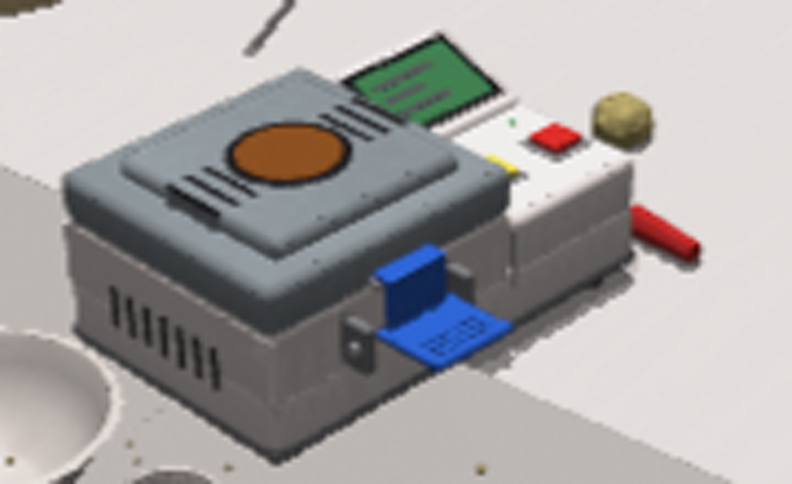

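```bash

python3 - <<'E'
from h import *
c=lambda u,v:(150+u/3.2,170+v/3.2)
s=lambda u,v:(200+u/4.4,210+v/4.4)
for nm,cam,p,z in (('tabfront','top',c(277,415),.06),('tabfront','scene',s((437+514)/2,(370+326)/2),.06),('lidfrontmid','top',c(284,323),.09),('lidbackmid','top',c(321,66),.1),('hingeL','top',c(228,45),.08),('hingeR','top',c(428,72),.08),('hookmid','top',c(281,341),.088),('hookmid','scene',s(405,258),.088),('lidL','top',c(150,305),.09),('lidR','top',c(418,342),.09),('red s','scene',s(556,137),.076),('pan','top',c(0,0),.0)):
    print(nm,cam,atz(cam,p,z).round(4))
th=-.141;xa=np.array([np.cos(th),np.sin(th)]);ya=np.array([-xa[1],xa[0]])
E
```

```text
tabfront top [0.4622 0.1184 0.06  ]
tabfront scene [0.4651 0.1223 0.06  ]
lidfrontmid top [0.5122 0.1108 0.09  ]
lidbackmid top [0.6564 0.0908 0.1   ]
hingeL top [0.6741 0.147  0.08  ]
hingeR top [0.6577 0.0317 0.08  ]
hookmid top [0.5023 0.1126 0.088 ]
hookmid scene [0.5083 0.1167 0.088 ]
lidL top [0.5227 0.1854 0.09  ]
lidR top [0.5011 0.0363 0.09  ]
red s scene [ 0.5287 -0.0289  0.076 ]
pan top [0.7252 0.3055 0.    ]
```

```bash
python3 -m creep '[[0.025,-0.03,0,0,255],[0.025,-0.03,0,0,255],[0.025,-0.03,0,0,255],[0.025,-0.03,0,0,255],[0.025,-0.03,0,0,255],[0.025,-0.03,0,0,255],[0.025,-0.03,0,0,255],[0.025,-0.03,0,0,255],[0.025,-0.03,0,0,255],[0.025,-0.03,0,0,255],[0.025,-0.03,0,0,255],[0.025,-0.03,0,0,255]]' 20; python3 -m creep '[[0.025,-0.03,0,0,255],[0.025,-0.03,0,0,255],[0.025,-0.03,0,0,255],[0.025,-0.03,0,0,255],[0.025,-0.03,0,0,255],[0.025,-0.03,0,0,255],[0,0,0,0.103,255],[0,0,0,0.103,255],[0,0,0,0.103,255],[0,0,0,0.104,255],[0,0,0,0,255],[0,0,0,0,255]]'
python3 - <<'E'
from h import *
s=read_state();M=R.from_rotvec(s['orientation']).as_matrix();print(M.round(3),s['force'],s['q'].round(2))
print(M.T@(np.array([.4705,.119,.085])-s['tool_pos']))
snap('top','t1.png');snap('scene','s1.png')
E
```

```text
t: 2.15
tool_pos: [0.3538, -0.149, 0.23]
orientation: [3.112, 0.425, 0.002]
force: [0.1, -0.6, 0.1]
opening: 0.0172
t: 3.15
tool_pos: [0.4496, 0.0631, 0.2297]
orientation: [-3.134, 0.216, -0.0]
force: [-0.0, -0.0, 0.3]
opening: 0.0002
[[ 0.991 -0.137  0.   ]
 [-0.137 -0.991  0.   ]
 [ 0.    -0.    -1.   ]] [-0.03275465 -0.02714544  0.32663098] [ 0.03 -0.28  1.87  0.    1.54  1.74]
[ 0.01295516 -0.05826498  0.14472012]
```

View pics/s1.png

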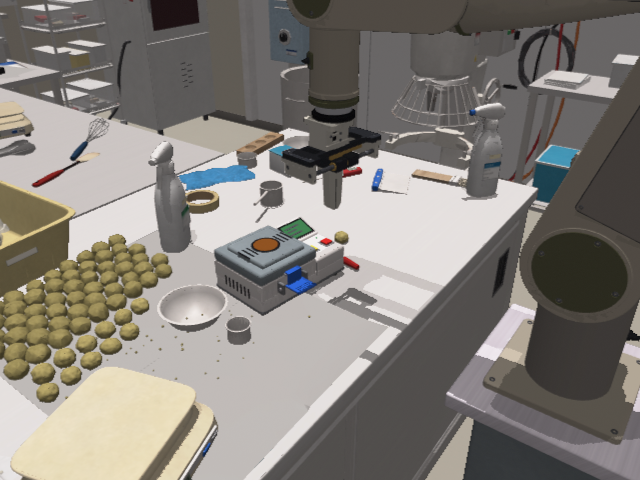

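The analyser is undisturbed and the gripper is closed, high over the console side. Next I move above the tab.

```bash
python3 -m creep '[[0.0065,-0.029,0,0,255],[0.0065,-0.029,0,0,255],[0,0,0.03,0,255],[0,0,0.03,0,255],[0,0,0.03,0,255],[0,0,0.03,0,255],[0,0,0.024,0,255],[0,0,0,0,255],[0,0,0,0,255]]'
python3 - <<'E'
from h import *
s=read_state();print(s['tool_pos'],s['force'])
snap('top','t2.png');im=snap('scene','s2.png')
for n in ('top','scene'):
    im=cv2.imread(f"pics/{n[0]}2.png"); x,y=(200,200) if n=='top' else (210,200)
    cv2.imwrite(f'pics/{n}2c.png',cv2.resize(im[y:y+130,x:x+170],None,fx=4.4,fy=4.4,interpolation=cv2.INTER_CUBIC))
print(proj('scene',[.4705,.119,.062]))
E
```

```text
t: 4.0
tool_pos: [0.4694, 0.1183, 0.0847]
orientation: [3.133, -0.22, -0.005]
force: [0.8, -0.3, 1.2]
opening: 0.0006
[0.46942048 0.1183266  0.08474553] [ 0.78490823 -0.32324732  1.22507719]
[np.float64(306.85327876205184), np.float64(286.52509914457914)]
```

View pics/scene2c.png

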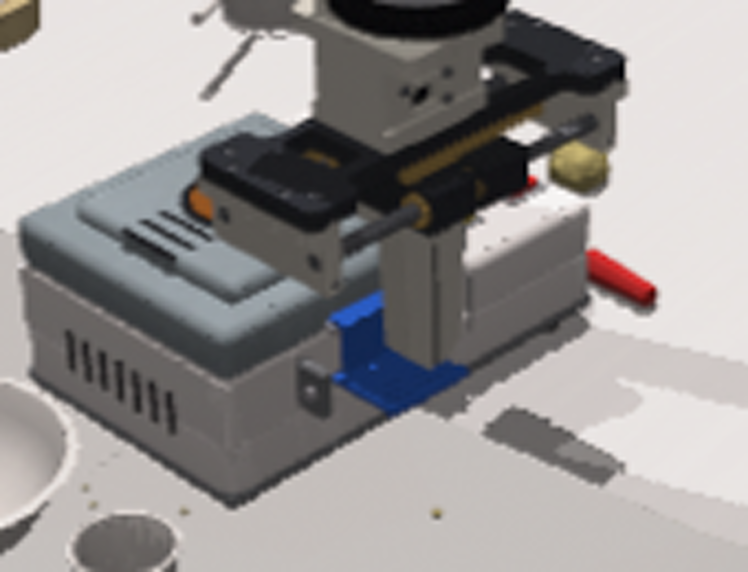

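View pics/top2c.png

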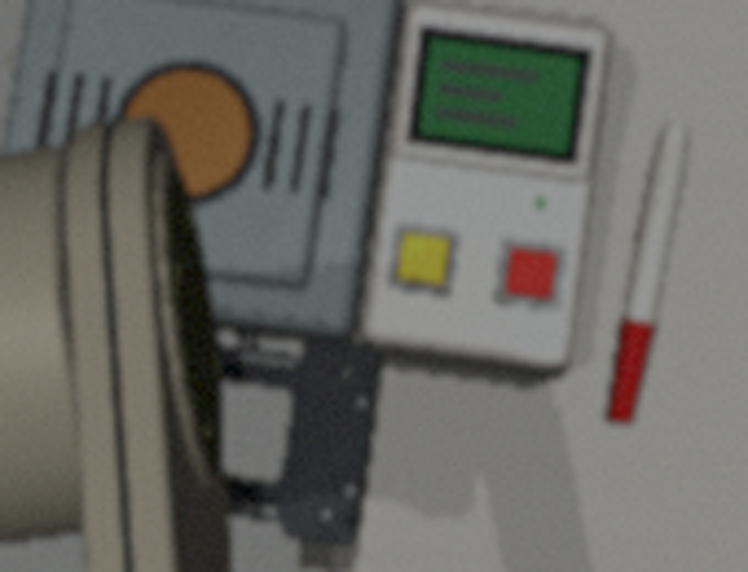

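```bash

python3 - <<'E'
from h import *
xa=np.array([.99,-.141,0]);ya=np.array([.141,.99,0])
im=cv2.imread('pics/s2.png');
f=lambda X:((np.array(proj('scene',X))-[210,200]+.5)*4.4-.5).round().astype(int)
im=cv2.resize(im[200:330,210:380],None,fx=4.4,fy=4.4,interpolation=cv2.INTER_CUBIC)
T=np.array([.4694,.1183,.0737])
P=[f(T+a*xa+b*ya) for a,b in ((.0075,.0175),(.0075,-.0175),(-.0075,-.0175),(-.0075,.0175))]
cv2.polylines(im,[np.array(P)],1,(0,0,255))
T=np.array([.4735,.1187,.062])
P=[f(T+a*xa+b*ya) for a,b in ((.024,.023),(.024,-.023),(-.01,-.023),(-.01,.023))]
cv2.polylines(im,[np.array(P)],1,(0,255,0))
cv2.imwrite('pics/s2o.png',im)
E
```

```text
(no output)
```

View pics/s2o.png

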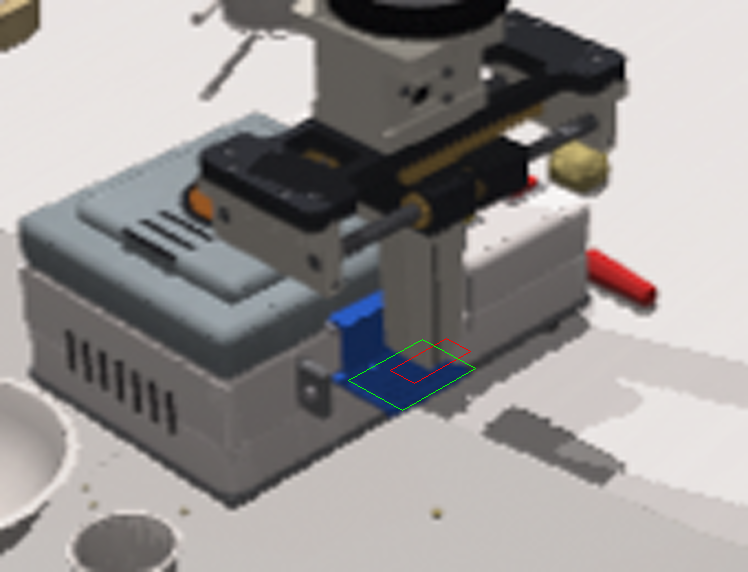

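```bash
python3 -m creep '[[0.001,-0.002,0.009,0,255],[0,0,0.003,0,255],[0,0,0.002,0,255],[0,0,0.002,0,255],[0,0,0.002,0,255]]'
python3 -m creep '[[0,0,0.002,0,255],[0,0,0.001,0,255],[0,0,0,0,255]]'
python3 - <<'E'
from h import *
snap('scene','s3.png')
im=cv2.imread('pics/s3.png');cv2.imwrite('pics/s3c.png',cv2.resize(im[200:330,200:370],None,fx=4.4,fy=4.4,interpolation=cv2.INTER_CUBIC))
E
```

```text
t: 4.52
tool_pos: [0.4726, 0.1207, 0.0683]
orientation: [-3.133, 0.221, -0.002]
force: [0.2, 0.7, 5.5]
opening: 0.0006
t: 4.77
tool_pos: [0.4728, 0.1207, 0.0659]
orientation: [-3.133, 0.221, -0.003]
force: [-2.6, 0.5, 10.4]
opening: 0.0006
```

View pics/s3c.png

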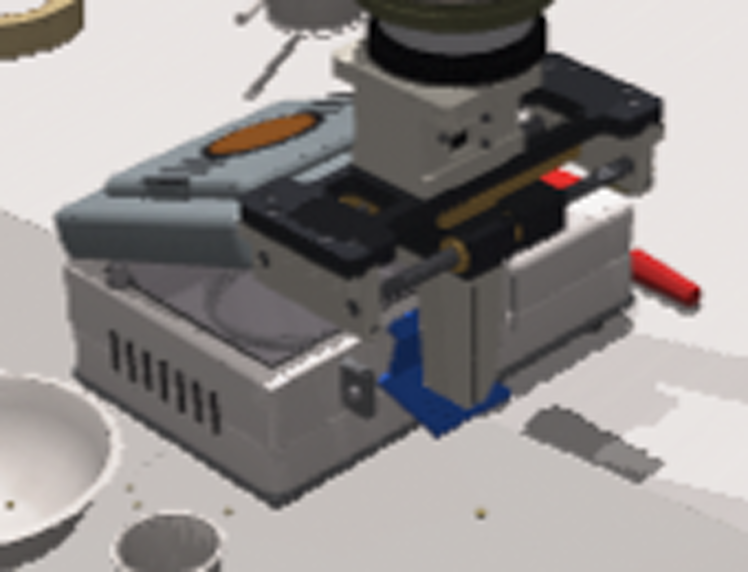

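The tab is pressed and the lid has sprung up onto its pin. Now I lift straight up to the pushing height.

```bash
python3 -m creep '[[-0.003,0,-0.006,0,255],[-0.003,0,-0.016,0,255],[0,0,-0.025,0,255],[0,0,-0.025,0,255],[0,0,0,0,255],[0,0,0,0,255]]'
python3 - <<'E'
from h import *
s=read_state();print(s['tool_pos'],s['force'])
snap('scene','s4.png');snap('top','t4.png')
im=cv2.imread('pics/s4.png');cv2.imwrite('pics/s4c.png',cv2.resize(im[190:320,200:370],None,fx=4.4,fy=4.4,interpolation=cv2.INTER_CUBIC))
for q in ('lid_edge','tab_press'):
  for n in ('scene','top'):
    for r in tip_of(n,q)[:2]: print(q,n,np.round(r['pixel'],1),r['confidence'],atz(n,r['pixel'],.14).round(4))
H=np.array([.662,.0905,.08]);xa=np.array([.99,-.141,0])
for th in (0,.3,.42,.5): print(th,proj('scene',H-xa*.152*np.cos(th)+[0,0,.152*np.sin(th)]))
E
```

```text
t: 5.32
tool_pos: [0.4671, 0.1214, 0.1382]
orientation: [-3.133, 0.222, -0.005]
force: [-0.3, 0.3, -0.5]
opening: 0.0003
[0.4670896  0.12139754 0.13821809] [-0.27695213  0.28499775 -0.47360682]
lid_edge scene [285.1 240.4] 0.79 [0.5312 0.1075 0.14  ]
lid_edge top [235.7 258.9] 0.62 [0.5281 0.109  0.14  ]
lid_edge top [232.4 292.8] 0.53 [0.4712 0.1135 0.14  ]
tab_press scene [303.2 288.2] 0.89 [0.4027 0.2177 0.14  ]
tab_press scene [343.2 237. ] 0.3 [0.4468 0.0299 0.14  ]
tab_press top [235.6 293.4] 0.7 [0.4702 0.1082 0.14  ]
tab_press top [233.4 260.3] 0.36 [0.5258 0.1128 0.14  ]
0 [np.float64(292.3555453148011), np.float64(270.50190588800587)]
0.3 [np.float64(289.38930584705537), np.float64(249.76953516831816)]
0.42 [np.float64(286.88028832749364), np.float64(241.03873431280752)]
0.5 [np.float64(284.8110159000669), np.float64(235.20153030307037)]
```

View pics/s4c.png

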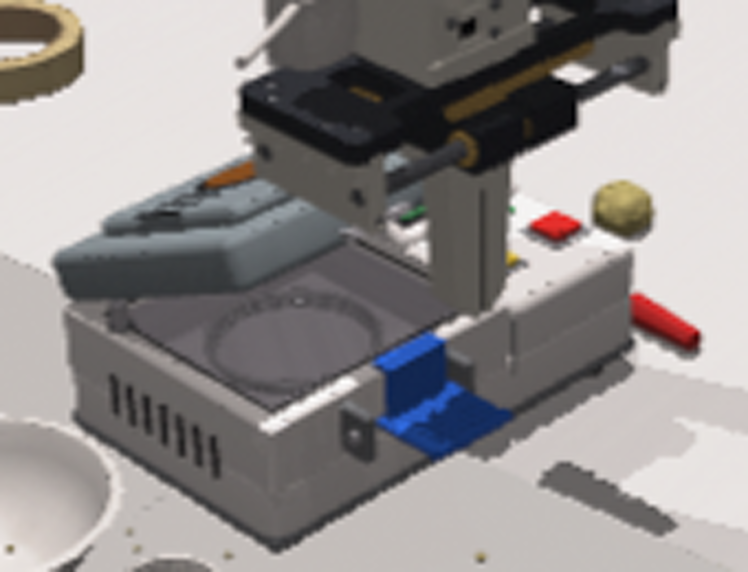

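```bash
python3 -m creep '[[0.015,0,0,0,255],[0.015,0,0,0,255],[0.01,0,0,0,255],[0.004,0,0,0,255],[0.0045,0,-0.006,0,255],[0.0045,0,-0.006,0,255],[0.0045,0,-0.006,0,255],[0.0045,0,-0.006,0,255]]'
python3 - <<'E'
from h import *
snap('scene','s5.png')
im=cv2.imread('pics/s5.png');cv2.imwrite('pics/s5c.png',cv2.resize(im[170:300,180:350],None,fx=4.4,fy=4.4,interpolation=cv2.INTER_CUBIC))
s=read_state();d=s['tool_pos']-[.662,.0905,.08];print('u',d[0]*.99-d[1]*.141,'v',d[0]*.141+d[1]*.99,'F',s['force'])
E
```

```text
t: 6.28
tool_pos: [0.5247, 0.1126, 0.1607]
orientation: [3.133, -0.221, -0.01]
force: [-15.5, -1.3, 8.4]
opening: 0.0005
u -0.1378739798832633 v 0.002633513964857604 F [-15.81612164  -2.2301677   11.64950405]
```

View pics/s5c.png

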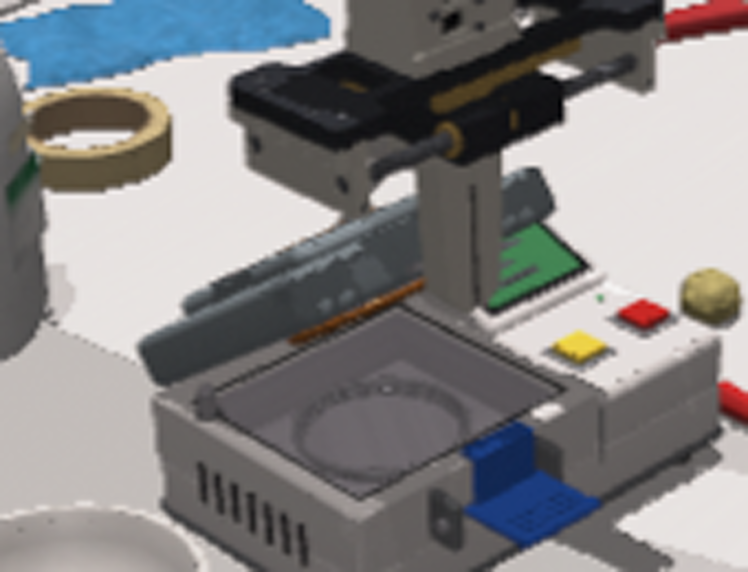

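```bash
python3 -m creep '[[0,0,0,0,255],[0,0,0,0,255]]'
python3 - <<'E'
from h import *
snap('scene','s6.png');snap('top','t6.png')
for n in ('scene','top'):
    for r in tip_of(n,'lid_edge')[:2]: print(n,np.round(r['pixel'],1),r['confidence'])
H=np.array([.664,.0905,.08]);xa=np.array([.99,-.141,0])
for th in (.5,.6,.7,.8): X=H-xa*.152*np.cos(th)+[0,0,.152*np.sin(th)];print(th,proj('scene',X),proj('top',X))
s=read_state();print(s['tool_pos'],s['force'],s['wrist_torque'])
im=cv2.imread('pics/s6.png');cv2.imwrite('pics/s6c.png',cv2.resize(im[170:280,200:340],None,fx=5.4,fy=5.4,interpolation=cv2.INTER_CUBIC))
E
```

```text
t: 6.5
tool_pos: [0.525, 0.1126, 0.1612]
orientation: [3.133, -0.221, -0.008]
force: [-14.0, -1.3, 7.5]
opening: 0.0004
scene [281.7 228.6] 0.65
0.5 [np.float64(284.00828603731736), np.float64(234.90793340653298)] [np.float64(234.34802369103488), np.float64(255.74184399635266)]
0.6 [np.float64(281.0043707281118), np.float64(227.6851182121806)] [np.float64(233.89394236763655), np.float64(250.034905701547)]
0.7 [np.float64(277.57168271585215), np.float64(220.62647336312975)] [np.float64(233.63220437624653), np.float64(243.47467754602079)]
0.8 [np.float64(273.75508709429613), np.float64(213.8251746792689)] [np.float64(233.57433265954992), np.float64(236.1204208697567)]
[0.52479138 0.11263308 0.16092368] [-13.05915729  -1.18013285   7.88357423] [-0.16748947  2.25774118 -0.06946971]
```

View pics/s6c.png

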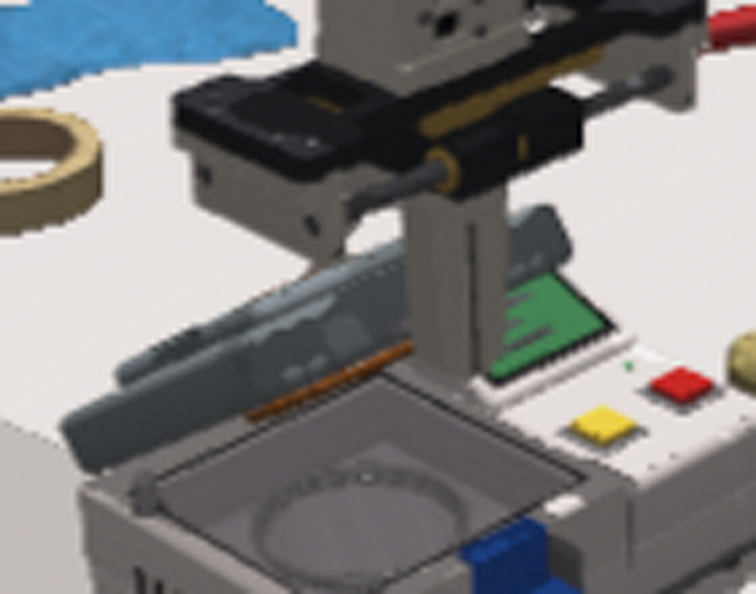

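```bash
python3 -m creep '[[0,0,-0.002,0,255],[0,0,-0.002,0,255],[0,0,0,0,255]]'; python3 -m creep '[[0,0,-0.002,0,255],[0,0,-0.002,0,255],[0,0,0,0,255]]'
```

```text
t: 6.95
tool_pos: [0.5273, 0.1126, 0.1654]
orientation: [3.134, -0.221, 0.001]
force: [-3.4, -0.9, 3.2]
opening: 0.0004
t: 7.2
tool_pos: [0.5277, 0.1126, 0.1693]
orientation: [-3.134, 0.222, -0.001]
force: [-1.6, -0.7, 0.5]
opening: 0.0005
```

```bash
python3 -m creep '[[0.004,0,-0.005,0,255],[0.004,0,-0.005,0,255],[0.004,0,-0.005,0,255],[0.004,0,-0.005,0,255],[0.004,0,-0.005,0,255]]'; python3 -m creep '[[0.0045,0,-0.0045,0,255],[0.0045,0,-0.0045,0,255],[0.005,0,-0.0045,0,255],[0.005,0,-0.004,0,255]]';python3 - <<'E'
from h import *
snap('scene','s7.png')
for n in ('scene','top'):
    for r in tip_of(n,'lid_edge')[:2]: print(n,np.round(r['pixel'],1),r['confidence'])
H=np.array([.664,.0905,.08]);xa=np.array([.99,-.141,0])
for th in (.8,.9,1.,1.1,1.2): X=H-xa*.152*np.cos(th)+[0,0,.152*np.sin(th)];print(th,proj('scene',X),proj('top',X))
s=read_state();print(s['tool_pos'],s['force'])
im=cv2.imread('pics/s7.png');cv2.imwrite('pics/s7c.png',cv2.resize(im[150:290,190:340],None,fx=4,fy=4,interpolation=cv2.INTER_CUBIC))
E
```

```text
t: 7.62
tool_pos: [0.548, 0.1096, 0.1944]
orientation: [-3.134, 0.222, -0.001]
force: [-0.6, 0.2, -0.4]
opening: 0.0006
t: 7.95
tool_pos: [0.5666, 0.107, 0.2116]
orientation: [3.134, -0.222, 0.0]
force: [-0.3, 0.9, -0.5]
opening: 0.0002
scene [267.3 201.5] 0.87
0.8 [np.float64(273.75508709429613), np.float64(213.8251746792689)] [np.float64(233.57433265954992), np.float64(236.1204208697567)]
0.9 [np.float64(269.60566043408795), np.float64(207.37007253923386)] [np.float64(233.72862678600708), np.float64(228.05127881548668)]
1.0 [np.float64(265.1795215978544), np.float64(201.34376175122142)] [np.float64(234.09957405961944), np.float64(219.3658968955436)]
1.1 [np.float64(260.5365235564177), np.float64(195.82087767883186)] [np.float64(234.68736887930632), np.float64(210.18106737600766)]
1.2 [np.float64(255.73886722926892), np.float64(190.86668727872137)] [np.float64(235.48758744743998), np.float64(200.62936016055238)]
[0.56661461 0.10696738 0.21162997] [-1.65349363  0.25791309  0.29884983]
```

View pics/s7c.png

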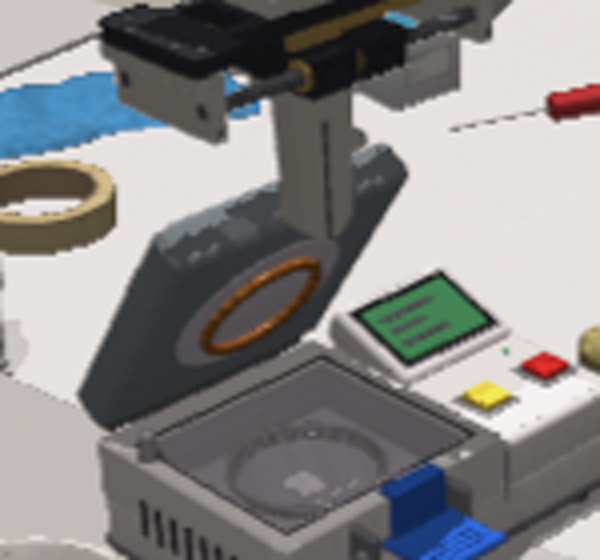

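```bash
python3 -m creep '[[0.006,0,-0.0033,0,255],[0.006,0,-0.0032,0,255],[0.006,0,-0.003,0,255],[0.006,0,-0.0026,0,255],[0.006,0,-0.0022,0,255],[0.006,0,-0.0018,0,255]]'; python3 -m creep '[[0.006,0,-0.0015,0,255],[0.006,0,-0.001,0,255],[0.006,0,-0.0008,0,255],[0.005,0,-0.0005,0,255]]';python3 - <<'E'
from h import *
snap('scene','s8.png')
for n in ('scene','top'):
    for r in tip_of(n,'lid_edge')[:2]: print(n,np.round(r['pixel'],1),r['confidence'])
H=np.array([.664,.0905,.08]);xa=np.array([.99,-.141,0])
for th in (1.2,1.3,1.4,1.5,1.6,1.7,1.9): X=H-xa*.152*np.cos(th)+[0,0,.152*np.sin(th)];print(th,proj('scene',X),proj('top',X))
s=read_state();print(s['tool_pos'],s['force'])
im=cv2.imread('pics/s8.png');cv2.imwrite('pics/s8c.png',cv2.resize(im[130:280,180:330],None,fx=4,fy=4,interpolation=cv2.INTER_CUBIC))
E
```

```text
t: 8.6
tool_pos: [0.6024, 0.1019, 0.2276]
orientation: [-3.134, 0.222, -0.001]
force: [-1.6, 0.5, 1.4]
opening: 0.0002
t: 8.93
tool_pos: [0.6251, 0.0986, 0.231]
orientation: [3.134, -0.222, 0.0]
force: [0.3, 0.7, -0.0]
opening: 0.0006
scene [247.8 181.8] 0.77
1.2 [np.float64(255.73886722926892), np.float64(190.86668727872137)] [np.float64(235.48758744743998), np.float64(200.62936016055238)]
1.3 [np.float64(250.84970063590274), np.float64(186.53602384914814)] [np.float64(236.49105721461052), np.float64(190.85579017700582)]
1.4 [np.float64(245.93176408206597), np.float64(182.8725917968742)] [np.float64(237.68394703523114), np.float64(181.01366492317487)]
1.5 [np.float64(241.04613526501697), np.float64(179.90864483255953)] [np.float64(239.0480860682859), np.float64(171.25984297040307)]
1.6 [np.float64(236.2511180375776), np.float64(177.66501979252692)] [np.float64(240.56149912758195), np.float64(161.74970143912606)]
1.7 [np.float64(231.60130635165768), np.float64(176.15149045450698)] [np.float64(242.19912623836), np.float64(152.6321465458811)]
1.9 [np.float64(222.93287146825548), np.float64(175.30246171449699)] [np.float64(245.73656307707498), np.float64(136.1110535031409)]
[0.6246568  0.09864855 0.23073818] [-0.20943876  0.15653273  1.01340682]
```

View pics/s8c.png

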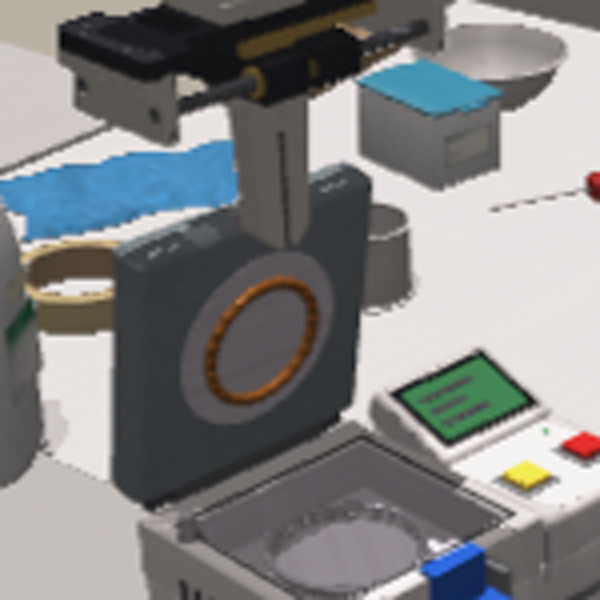

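```bash
python3 -m creep '[[0.003,0,0,0,255],[0.003,0,0,0,255],[0.003,0,0,0,255],[0.003,0,0,0,255],[0.003,0,0,0,255],[0.003,0,0,0,255],[0.003,0,0,0,255],[0.003,0,0,0,255]]';python3 - <<'E'
from h import *
snap('scene','s9.png')
for n in ('scene',):
    for r in tip_of(n,'lid_edge')[:2]: print(n,np.round(r['pixel'],1),r['confidence'])
E
python3 -m creep '[[0.003,0,0,0,255],[0.003,0,0,0,255],[0.003,0,0,0,255],[0.003,0,0,0,255]]';python3 - <<'E'
from h import *
snap('scene','s10.png')
for n in ('scene',):
    for r in tip_of(n,'lid_edge')[:2]: print(n,np.round(r['pixel'],1),r['confidence'])
s=read_state();print(s['tool_pos'],s['force'])
im=cv2.imread('pics/s10.png');cv2.imwrite('pics/s10c.png',cv2.resize(im[130:280,180:330],None,fx=4,fy=4,interpolation=cv2.INTER_CUBIC))
E
```

```text
t: 9.75
tool_pos: [0.6485, 0.0953, 0.231]
orientation: [3.134, -0.222, 0.0]
force: [0.2, 1.0, 0.4]
opening: 0.0004
scene [237.7 179.2] 0.79
t: 10.18
tool_pos: [0.6603, 0.0936, 0.2311]
orientation: [3.134, -0.222, 0.0]
force: [-0.5, 0.4, -0.2]
opening: 0.0008
scene [231.3 176.2] 0.71
[0.66040193 0.09357029 0.23095342] [ 0.11176779  0.34136599 -0.19872118]
```

View pics/s10c.png

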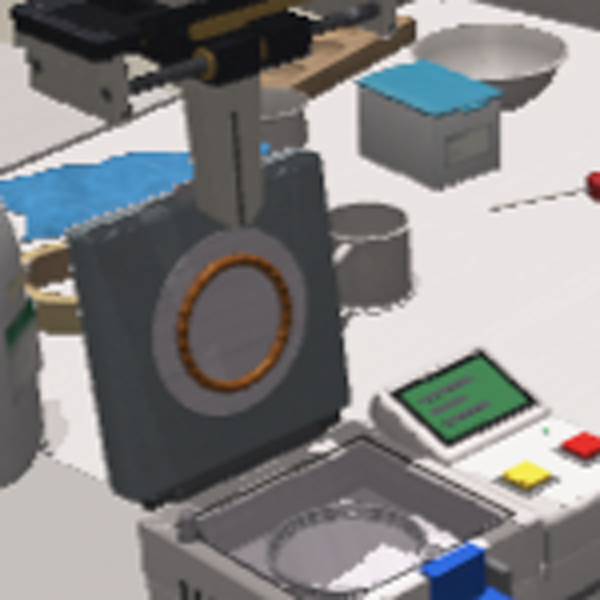

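```bash
python3 -m creep '[[0.003,0,0,0,255],[0.003,0,0,0,255],[0.003,0,0,0,255],[0.003,0,0,0,255],[0.003,0,0,0,255],[0.003,0,0,0,255]]';python3 - <<'E'
from h import *
snap('scene','s11.png')
for n in ('scene',):
    for r in tip_of(n,'lid_edge')[:2]: print(n,np.round(r['pixel'],1),r['confidence'])
s=read_state();print(s['tool_pos'],s['force'])
im=cv2.imread('pics/s11.png');cv2.imwrite('pics/s11c.png',cv2.resize(im[130:280,180:330],None,fx=4,fy=4,interpolation=cv2.INTER_CUBIC))
E
```

```text
t: 10.78
tool_pos: [0.6782, 0.0911, 0.231]
orientation: [-3.134, 0.222, 0.0]
force: [0.2, 0.1, -0.2]
opening: 0.0002
scene [223.  173.5] 0.95
[0.67820911 0.09104493 0.23086636] [ 0.15315444 -0.84859396  0.41400019]
```

View pics/s11c.png

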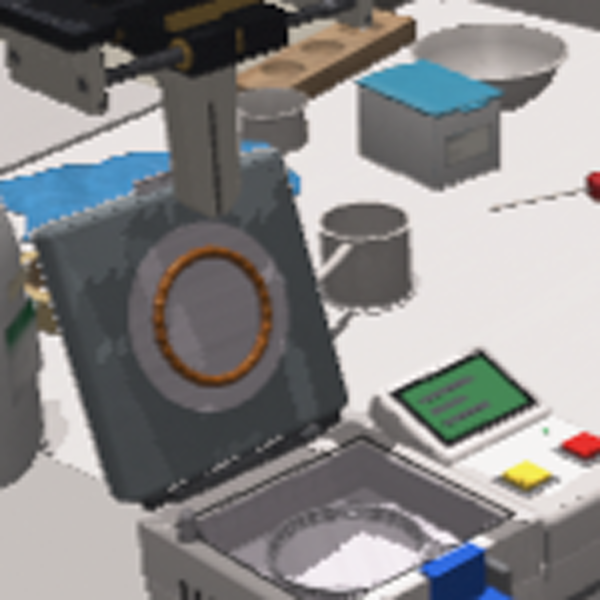

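```bash
python3 -m creep '[[-0.02,0,0,0,255],[-0.03,0,0,0,255],[-0.03,0,0,0,255],[-0.03,0,0,0,255],[0,0,0,0,255]]';python3 - <<'E'
from h import *
for n in ('top','scene'):
    im=snap(n,n[0]+'12.png')[:,:,::-1]; hs=cv2.cvtColor(np.ascontiguousarray(im),cv2.COLOR_BGR2HSV)
    for nm,lo,hi,z in (('y',(22,150,120),(35,255,255),.076),('r',(0,150,120),(8,255,255),.076)):
        m=cv2.inRange(hs,lo,hi); k,l,st,c=cv2.connectedComponentsWithStats(m)
        for i in range(1,k):
            if st[i][4]>30 and 270<c[i][0]<345 and 225<c[i][1]<275: print(n,nm,c[i].round(1),st[i],atz(n,c[i],z).round(4))
    for q in ('tare_key_top','stop_key_top','lid_edge'):
        for r in tip_of(n,q)[:2]: print(n,q,np.round(r['pixel'],1),round(r['confidence'],2),atz(n,r['pixel'],.076).round(4))
s=read_state();M=R.from_rotvec(s['orientation']).as_matrix();print(s['tool_pos'],M.T@(np.array([.536,.0085,.13])-s['tool_pos']))
im=cv2.imread('pics/s12.png');cv2.imwrite('pics/s12c.png',cv2.resize(im[150:300,180:370],None,fx=4,fy=4,interpolation=cv2.INTER_CUBIC))
E
```

```text
t: 11.3
tool_pos: [0.5639, 0.1076, 0.2296]
orientation: [3.134, -0.22, -0.008]
force: [-0.5, -0.1, -0.3]
opening: 0.0004
top y [295.9 258.1] [292 254   9  10  79] [0.5361 0.0095 0.076 ]
top r [320.1 261.7] [315 257  11  10  86] [ 0.5294 -0.0346  0.076 ]
top tare_key_top [298.2 258.1] 0.52 [0.5362 0.0053 0.076 ]
top stop_key_top [321.4 260.9] 0.7 [ 0.5308 -0.0369  0.076 ]
top lid_edge [246.7 135.6] 0.95 [0.7689 0.1019 0.076 ]
top lid_edge [298.2 258.1] 0.68 [0.5362 0.0053 0.076 ]
scene y [311.  248.4] [306 246  11   6  43] [0.537  0.0157 0.076 ]
scene r [325.8 240.6] [321 238  11   6  39] [ 0.5311 -0.03    0.076 ]
scene tare_key_top [309.5 245.6] 0.59 [0.5469 0.008  0.076 ]
scene stop_key_top [323.3 239.4] 0.63 [ 0.5386 -0.0312  0.076 ]
scene lid_edge [220.8 171.8] 0.7 [ 0.9878 -0.1731  0.076 ]
scene lid_edge [281.6 280.6] 0.2 [0.5099 0.1478 0.076 ]
[0.56982041 0.10644543 0.23113908] [-0.01968939  0.10174583  0.10112544]
```

View pics/s12c.png

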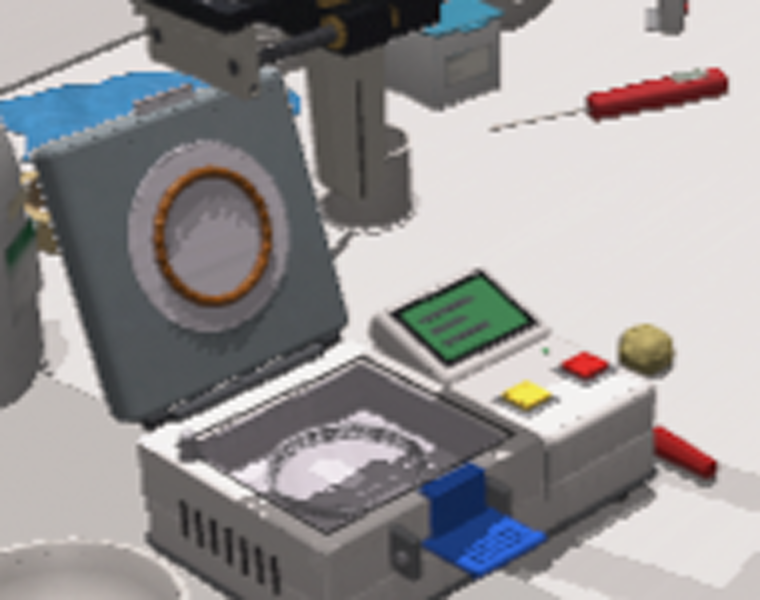

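```bash
python3 -m creep '[[-0.007,0.033,0,0,255],[-0.007,0.033,0,0,255],[-0.006,0.033,0,0,255],[0,0,0.03,0,255],[0,0,0.035,0,255],[0,0,0.035,0,255],[0,0,0.03,0,255],[0,0,0,0,255],[0,0,0,0,255],[0,0,0,0,255]]';python3 - <<'E'
from h import *
s=read_state();print(s['tool_pos'],s['force'])
im=snap('scene','s13.png');snap('top','t13.png')
im=cv2.imread('pics/s13.png');cv2.imwrite('pics/s13c.png',cv2.resize(im[180:300,230:380],None,fx=5,fy=5,interpolation=cv2.INTER_CUBIC))
im=cv2.imread('pics/t13.png');cv2.imwrite('pics/t13c.png',cv2.resize(im[180:300,230:380],None,fx=5,fy=5,interpolation=cv2.INTER_CUBIC))
E
```

```text
t: 12.53
tool_pos: [0.5366, 0.0113, 0.103]
orientation: [3.134, -0.222, 0.003]
force: [0.1, 0.5, 0.5]
opening: 0.0003
[0.53658228 0.01133487 0.10296301] [0.10090823 0.47326991 0.53985713]
```

View pics/s13c.png

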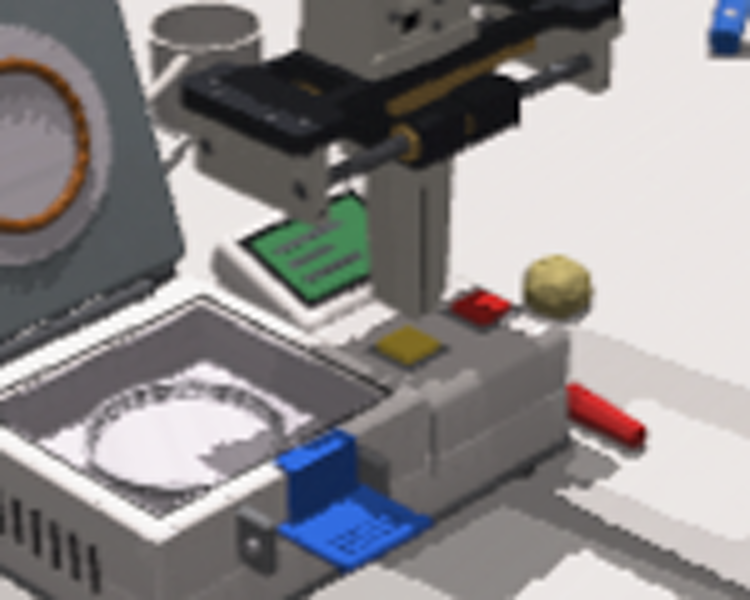

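View pics/t13c.png

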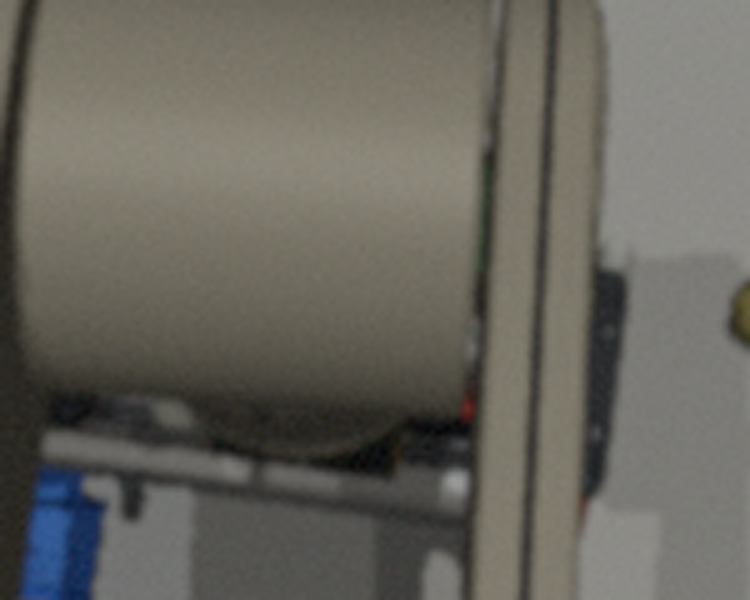

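Finger is over the yellow key, 16 mm above it and clear of the red one.

```bash
python3 -m creep '[[0,0,0.006,0,255],[0,0,0.006,0,255],[0,0,0.002,0,255],[0,0,0,0,255]]';python3 - <<'E'
from h import *
im=snap('scene','s14.png')
im=cv2.imread('pics/s14.png');cv2.imwrite('pics/s14c.png',cv2.resize(im[180:300,230:380],None,fx=5,fy=5,interpolation=cv2.INTER_CUBIC))
E
python3 -m creep '[[0,0,0.001,0,255],[0,0,0.001,0,255],[0,0,0.001,0,255]]'
```

```text
t: 12.97
tool_pos: [0.5352, 0.0115, 0.0867]
orientation: [-3.134, 0.221, 0.0]
force: [-0.8, 0.8, 2.0]
opening: 0.0005
t: 13.27
tool_pos: [0.5352, 0.0115, 0.0842]
orientation: [-3.134, 0.222, -0.0]
force: [-1.5, 0.5, 3.5]
opening: 0.0004
```

View pics/s14c.png

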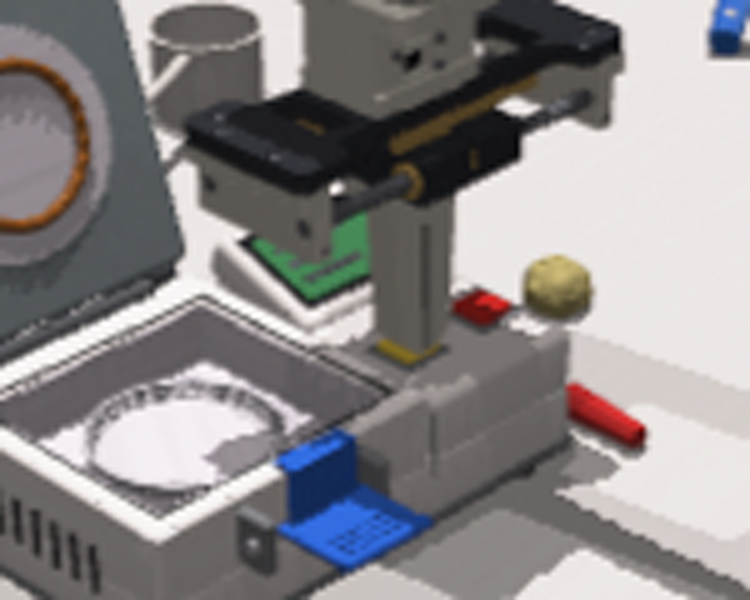

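```bash
python3 -m creep '[[0,0,0.001,0,255],[0,0,0.001,0,255],[0,0,0,0,255],[0,0,0,0,255]]'
```

```text
t: 13.6
tool_pos: [0.5354, 0.0115, 0.0836]
orientation: [-3.134, 0.221, -0.0]
force: [-7.2, 1.2, 15.7]
opening: 0.0004
```

The force jumped to 15.7 N, so the key is fully down. Releasing and backing off.

```bash
python3 -m creep '[[0,0,-0.004,0,255],[0,0,-0.01,0,255],[0,0,-0.03,0,255],[0,0,-0.04,0,255],[0,0,-0.04,0,255],[-0.03,0,-0.02,0,255],[-0.04,0,0,0,255],[-0.04,0,0,0,255],[0,0,0,0,255],[0,0,0,0,255],[0,0,0,0,255]]';python3 - <<'E'
from h import *
for n in ('scene','top'):
    snap(n,n[0]+'15.png')
    for q in ('lid_edge','sample_pan','pan_seat','tab_press','small_bowl','ring_cutter','marker_pen','sample_ball'):
        for r in tip_of(n,q)[:1]: print(n,q,np.round(r['pixel'],1),round(r['confidence'],2))
s=read_state();print(s['tool_pos'],s['force'],s['dq'])
im=cv2.imread('pics/s15.png');cv2.imwrite('pics/s15c.png',cv2.resize(im[150:300,180:370],None,fx=4,fy=4,interpolation=cv2.INTER_CUBIC))
E
```

```text
t: 14.52
tool_pos: [0.4268, 0.0269, 0.2268]
orientation: [3.134, -0.222, 0.003]
force: [0.6, 0.1, -0.4]
opening: 0.0008
scene lid_edge [222.8 176.3] 0.89
scene sample_pan [262.6 273.2] 0.6
scene pan_seat [270.4 269.3] 0.76
scene tab_press [301.2 285.8] 0.71
scene small_bowl [194.2 323.5] 0.9
scene ring_cutter [238.4 336.1] 0.89
scene marker_pen [339.6 264.1] 0.5
scene sample_ball [343.9 239.5] 0.46
top lid_edge [246.2 135.3] 0.57
top small_bowl [344.6 265.2] 0.62
top ring_cutter [252.5 187.6] 0.71
top marker_pen [346.8 263.7] 0.92
top sample_ball [385.8 243.7] 0.67
[0.42628863 0.02692755 0.22606156] [-0.38139162  0.14880025  0.24090653] [-0.0005895  -0.00136583  0.00067929 -0.00080211  0.00111061  0.00090426]
```

View pics/s15c.png

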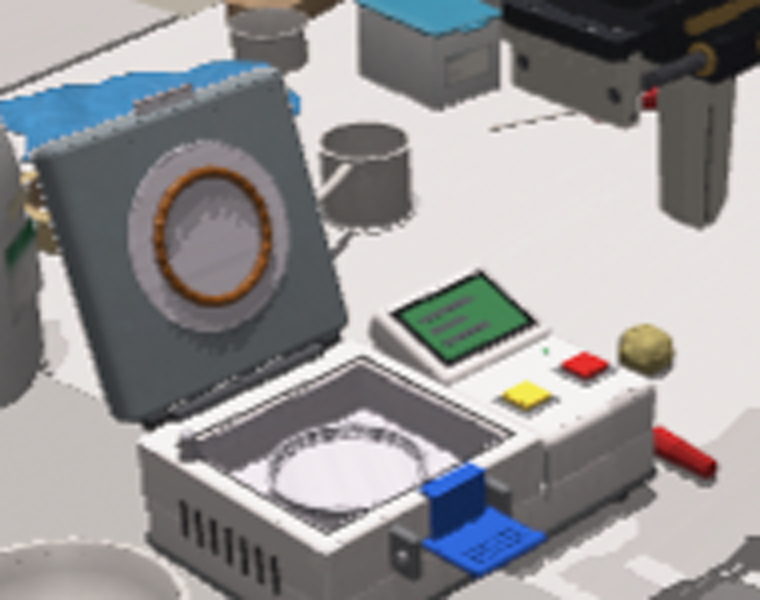

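View pics/t15.png

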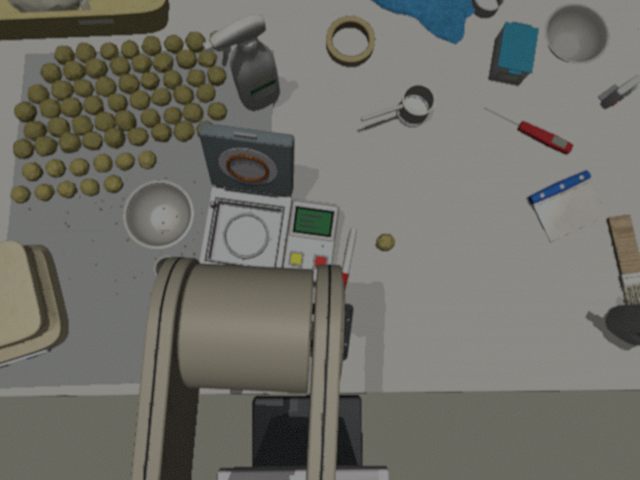

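The lid stands open (edge at 223,176 in the scene view, where my model puts 1.9 rad), the keys and tab are up, the pan is in its seat and nothing loose has moved. Handing in.

```bash
python3 -c "
from plant import close_job
print(close_job())"
```

```text
the job is handed in; nothing more can be done
None
```

The job is done and handed in at about 14.6 s of the 45 s allowed; it reports no verdict.

**What I did:**
- With the gripper shut, I pressed the blue tab until the lid sprang up.
- I pushed the lid back along its arc and walked it slowly past upright, about 0.25 rad/s, onto its stop.
- I pressed the yellow key until it bottomed, then lifted off and backed clear.

**Last checks:**
- **Lid:** its edge is at pixel (223, 176) in the scene picture, within about 1 px of where I calculated it for 1.9 rad. It had not moved since the push.
- **Keys, tab and pan:** both keys and the tab look up, and the pan looks flat and centred in its seat.
- **Loose things:** the bowl, pen and ball are where they were in the pictures. In the last top view the ring cutter is mostly hidden by the arm, so I relied on the scene view for it. The network put it about 6 px from its first reading, which I took as noise because the robot never went near it.
- **Robot:** it touches nothing, with under 0.5 N on the wrist.

**Not as planned or not in agreement:**
- Early in the lid push, friction on the lug briefly raised the force to about 20 N. Raising the finger cleared it.
- The tare key reached 15.7 N at its bottom stop, well above the 4 N it needs.
- In the last top view the network took other parts for the bowl and ring cutter; I discounted those readings against the picture. The two cameras also differed by about 6 mm on the tare key, and I went by the top one.

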